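# Level the assembly fixture and seat the keyed drive stubs

### The job

First turn the black knob until the tilting plate of the assembly fixture sits level, flush with its gauge posts. Then fit every steel drive stub standing on the bench into a socket of its own (any socket), turning it until its keys find the keyways and it drops fully home with its flange down on the block. Last, with all stubs home and the plate level, push the lock lever over to its far stop, and do not disturb the jar, the can and the spanner.

Things in the scene. Friction and masses are not known exactly. Their poses are not given: they have to be found in the camera images.
- plate (a joint): tilt (rad) of the aluminium plate, 80 x 310 x 12 mm, hinged at its middle along the fixture's x. 0 = level; negative = knob end low. It starts 0.05 to 0.09 low. Only the knob moves it: plate = 0.03 x knob. At each end an aluminium gauge post stands on the base, its top flush with the plate's top when level
- knob (a joint): angle (rad) of the black levelling knob, growing counterclockwise seen from above, which raises the knob end of the plate. Plate level at 0; stops at -4 and 4; stays where it is left; takes about 0.12 N m
- knob_grip (a point): on the knob's vertical axis at the height to grip, 61 mm above the bench; turns with the knob. The grip bar is 50 mm long along this point's x, 14 mm thick, 39 to 71 mm above the bench, over a disc of 50 mm diameter
- fixture: blue steel base of the fixture, bolted down, 130 x 510 x 12 mm. Origin on the bench under the plate's middle. Along its y are the lever (-215 mm), the four sockets (-117, -39, 39, 117 mm) and the knob (218 mm). The plate's hinge is 30 mm above the bench, its level top face 42 mm
- socket0 (a point): dark steel block, 60 x 60 x 21 mm, fixed on the plate at the end away from the knob. Origin: centre of the bore's floor (= plate top), z out of the bore, mouth at z = 21 mm. Bore 38.4 mm diameter with two keyways facing each other along its own +x and -x, 10.4 mm wide, 50.6 mm over both, full depth
- socket1 (a point): the same block next to socket0, turned to another angle. In any socket a stub with its keys out of line stands on its keys, its pilot 6 mm in the bore, its underside 15 mm above the floor. Turned into line (about 3 degrees of play either way) it drops 14 mm by its own weight, flange on block
- socket2 (a point): the same block, third from the lever end, at another angle; origin and axes as for socket0
- socket3 (a point): the same block, nearest the knob, at another angle; origin and axes as for socket0
- lever (a joint): angle (rad) of the lock lever, swinging about the fixture's y: 0 = leaning 0.5 rad to the fixture's -x (towards the robot), unlocked; 1.0 = leaning as far to +x, its stop, locked. Stays where it is left; takes about 3 N at its tip
- lever_tip (a point): centre of the lever's black ball grip, 24 mm diameter, on a steel rod of 10 mm, 80 mm from the pivot, which is 32 mm above the bench; about 102 mm high at either end of its swing
- stub0: loose steel drive stub (None if absent), upright on the bench, about 0.4 kg. Origin: centre of underside. Shank 36 mm diameter, z 0 to 20 mm; a key each side along its +x and -x, 8 mm wide, 48 mm over both, z 6 to 20, so the foot is a round pilot; flange 58 mm diameter, z 20 to 28, hiding the keys from above; square head 24 x 24 mm, z 28 to 58, faces square to x and y
- stub1: drive stub identical to stub0, or None if absent; any stub fits any socket, either way round (half turn)
- stub2: drive stub identical to stub0, or None if absent; any stub fits any socket, either way round (half turn)
- stub3: drive stub identical to stub0, or None if absent; any stub fits any socket, either way round (half turn)
- jar: amber glass jar with a steel lid, 64 mm diameter, 90 mm tall, a bystander; origin under its centre
- can: can, 66 mm diameter, 190 mm tall, a bystander; origin under its centre
- spanner: spanner lying on the bench, a bystander
Mind the look-alikes: they are no part of the job. Leave any purple, red or turquoise look-alike of the stub3 alone.

How it is judged (in metres and radians):
On the way, in this order (a step that is already met when the one before it is completed fails the run):
1. the plate is turned level (value of joint plate between -0.02 and 0.02 rad), for 0.3 s.
2. every stub has dropped home in a socket (((horizontal distance between stub0 and socket0 below 0.004 m and z of stub0 in the frame of socket0 between -0.005 and 0.005 m and angle between the z axis of stub0 and the z axis of socket0, either way round below 0.06 rad) or (horizontal distance between stub0 and socket1 below 0.004 m and z of stub0 in the frame of socket1 between -0.005 and 0.005 m and angle between the z axis of stub0 and the z axis of socket1, either way round below 0.06 rad) or (horizontal distance between stub0 and socket2 below 0.004 m and z of stub0 in the frame of socket2 between -0.005 and 0.005 m and angle between the z axis of stub0 and the z axis of socket2, either way round below 0.06 rad) or (horizontal distance between stub0 and socket3 below 0.004 m and z of stub0 in the frame of socket3 between -0.005 and 0.005 m and angle between the z axis of stub0 and the z axis of socket3, either way round below 0.06 rad)) and ((horizontal distance between stub1 and socket0 below 0.004 m and z of stub1 in the frame of socket0 between -0.005 and 0.005 m and angle between the z axis of stub1 and the z axis of socket0, either way round below 0.06 rad) or (horizontal distance between stub1 and socket1 below 0.004 m and z of stub1 in the frame of socket1 between -0.005 and 0.005 m and angle between the z axis of stub1 and the z axis of socket1, either way round below 0.06 rad) or (horizontal distance between stub1 and socket2 below 0.004 m and z of stub1 in the frame of socket2 between -0.005 and 0.005 m and angle between the z axis of stub1 and the z axis of socket2, either way round below 0.06 rad) or (horizontal distance between stub1 and socket3 below 0.004 m and z of stub1 in the frame of socket3 between -0.005 and 0.005 m and angle between the z axis of stub1 and the z axis of socket3, either way round below 0.06 rad)) and ((horizontal distance between stub2 and socket0 below 0.004 m and z of stub2 in the frame of socket0 between -0.005 and 0.005 m and angle between the z axis of stub2 and the z axis of socket0, either way round below 0.06 rad) or (horizontal distance between stub2 and socket1 below 0.004 m and z of stub2 in the frame of socket1 between -0.005 and 0.005 m and angle between the z axis of stub2 and the z axis of socket1, either way round below 0.06 rad) or (horizontal distance between stub2 and socket2 below 0.004 m and z of stub2 in the frame of socket2 between -0.005 and 0.005 m and angle between the z axis of stub2 and the z axis of socket2, either way round below 0.06 rad) or (horizontal distance between stub2 and socket3 below 0.004 m and z of stub2 in the frame of socket3 between -0.005 and 0.005 m and angle between the z axis of stub2 and the z axis of socket3, either way round below 0.06 rad)) and ((horizontal distance between stub3 and socket0 below 0.004 m and z of stub3 in the frame of socket0 between -0.005 and 0.005 m and angle between the z axis of stub3 and the z axis of socket0, either way round below 0.06 rad) or (horizontal distance between stub3 and socket1 below 0.004 m and z of stub3 in the frame of socket1 between -0.005 and 0.005 m and angle between the z axis of stub3 and the z axis of socket1, either way round below 0.06 rad) or (horizontal distance between stub3 and socket2 below 0.004 m and z of stub3 in the frame of socket2 between -0.005 and 0.005 m and angle between the z axis of stub3 and the z axis of socket2, either way round below 0.06 rad) or (horizontal distance between stub3 and socket3 below 0.004 m and z of stub3 in the frame of socket3 between -0.005 and 0.005 m and angle between the z axis of stub3 and the z axis of socket3, either way round below 0.06 rad))), for 0.2 s.
3. the lock lever is pushed over (value of joint lever above 0.85 rad), for 0.2 s.
At the end, for the whole second after the job is handed in: The plate is within 0.02 rad of level, and every stub present is home in a socket: axis within 4 mm of the bore's, parallel to it within 0.06 rad, underside within 5 mm of the bore's floor, at rest; the lock lever is past 0.85 rad (all of step 1 and all of step 2 and value of joint lever above 0.85 rad and linear speed of each of stub0, stub1, stub2, stub3 below 0.02 m/s); the robot touches nothing.
It fails at once if the jar is moved by more than 30 mm (distance of jar from where it was at the start of the episode above 0.03 m).
It fails at once if the can is moved by more than 30 mm (distance of can from where it was at the start of the episode above 0.03 m).
It fails at once if the spanner is moved by more than 30 mm (distance of spanner from where it was at the start of the episode above 0.03 m).
Of stub0, stub1, stub2, stub3 only 3 to 4 are there at a start; the rules pass over those that are not, and their reading is None.
At some moment in a run one of stub0, stub1, stub2, stub3 may be knocked a few centimetres aside while the robot is not near it.
It also fails if it takes over 210 s, if anything falls off the work surface, if the arm or the gripper's body presses on something with over 40 N, if the wrist force passes 120 N, or if a joint passes its speed limit or range.

### The arm

A 6-joint arm with a two-finger parallel gripper is mounted at the origin on the work surface. World frame = base frame: x ahead of the robot, y to its left, z up, the work surface at z = 0. Lengths are in m, angles in degrees, forces in N, time in s.
With the tool pointing down it reaches from about 0.275 to 0.975 m from the base axis. Payload 8.4 kg.
Tool frame: the origin (TCP) lies midway between the tips of the shut fingers; the grasp point (between the pads) lies 19 mm behind it; z points along the fingers, y is the line along which they close (so a half turn about z gives the same grasp; the last joint's range is limited). The gripper opens to 92 mm and grips with 3 to 60 N. Pads are 20 mm wide; open, the fingers measure 128 mm over their backs; the gripper's body (75 mm by 189 mm) begins 69 mm behind the grasp point.
Start: joints at [-76.742, 20.225, 93.587, -0, 66.188, -0.138], TCP at [0.145, -0.608, 0.215] pointing down, gripper open.
Joint ranges: [-150.9, 150.9], [-52.94, 120.26], [3.33, 152.33], [-74.26, 254.26], [0, 154.13], [-172.89, 172.89]. Speed limits (degrees/s): [127.2, 127.2, 159.86, 180, 180, 180].

### API

Orientations are given as [roll, pitch, yaw] about the fixed x, y, z axes, in that order (R = Rz(yaw) Ry(pitch) Rx(roll)).
In Python, from cell import * gives the robot as it stands.
- The arm moves only by the tool carry_out, never from a script. Its argument "plan" is a list of rows, each an object with "jaw": the finger opening in mm, from 0 to 91.9; "travel": the shift along the world's x, y, z in mm, a list of three; "rotation": the turn, a rotation vector about the world's x, y, z in rad, a list of three. A call has 1 to 20 rows; each row is the pose to reach, as a shift and turn from the pose commanded when the call began; what a row does not reach only later rows make up. A row lasts 1/10 s, in which the tool goes at most 50 mm and 8.59 degrees, less where a joint would pass 70% of its speed; a pose out of reach is approached as far as the arm can. A call with a gripper value outside its range is refused whole. The fingers move at their own pace and stop on an object; the grip force is fixed at half the most. Time passes only in rows, so rows that repeat a pose let the fingers close. It gives the time, the measured TCP pose, the force, the opening and the grip force at its end, in the units of the state.
- read_state(): the state, without advancing time (a new reading comes with each control period).
- read_camera(name): name is "side" or "top" or "wrist"; returns a dict with "image" (420x560x3 uint8, red, green, blue), "depth" (420x560 float32, m along the optical axis (not along the pixel's ray), 0 where there is no reading), "fovy" (degrees; the focal length in pixels is half the picture's height over the tangent of half this angle, whatever the lens; pixels are square), "cx", "cy" (the principal point, pixels), "distortion" ([k1, k2, p1, p2, k3] as OpenCV has them; the pictures are not rectified), "R" (3x3) and "t" (3): a world point X has camera coordinates R X + t. Camera axes: x right, y down, z forward; pixel columns grow to the right and rows downward; lengths in m; the calibration is good to about 2 mm. A picture is of the moment at which its call begins.
- close_job(): hands the job in; it is judged then, once.
The state is a dict: "time_s": time; "q": joint angles; "joint_velocities": joint speeds; "joint_efforts": joint torques, N m; "tool_pos": TCP position; "orientation": TCP orientation; "wrist_force": force on the tool from outside, world axes, zero at the start; "ft_torque": the same for the moment, N m; "width": finger opening in m; "gripper_force": force on a finger pad.
Only numpy, scipy, OpenCV 4.12 (cv2) and the standard library are available. Lean on these libraries where they do the work, as an engineer would, in place of code of your own. Each camera call takes 0.05 s, during which the arm holds its last target. There are 200 camera calls.

## Working session

There is one attempt and no reset: what is moved stays moved. The work goes in short steps, Python scripts to look and compute and a tool call to move; the robot and the scene stay as the last step left them, time stands still between calls to the robot, and variables do not carry over. Pictures are saved under pics/ and viewed, at most 14 in all, crops included, and the job is handed in when it is done.

Besides the shell and the picture viewer there is one more tool, called after "Emit:" by a JSON object that holds its "method" and its "body". carry_out: Moves the arm, as the interface text tells. Its arguments: {"type":"object","properties":{"plan":{"type":"array","items":{"type":"object","properties":{"jaw":{"type":"number"},"travel":{"type":"array","items":{"type":"number"}},"rotation":{"type":"array","items":{"type":"number"}}}}}},"required":["plan"]}

```bash
mkdir -p pics; cat > h.py <<'E'
from cell import *
import numpy as np, cv2
def cloud(c):
    d=c["depth"];h,w=d.shape;f=h/2/np.tan(np.radians(c["fovy"]/2))
    K=np.array([[f,0,c["cx"]],[0,f,c["cy"]],[0,0,1]])
    u,v=np.meshgrid(np.arange(w),np.arange(h))
    p=cv2.undistortPoints(np.stack([u,v],-1).reshape(-1,1,2).astype(np.float64),K,np.array(c["distortion"],float)).reshape(h,w,2)
    P=np.dstack([p[...,0]*d,p[...,1]*d,d])
    W=(P-np.array(c["t"]))@np.array(c["R"]); W[d==0]=np.nan
    return W
def snap(n,tag):
    c=read_camera(n);cv2.imwrite(f"pics/{tag}.png",c["image"][...,::-1]);W=cloud(c);np.savez(f"{tag}.npz",W=W,im=c["image"]);return c,W
E
python3 - <<'E'
from h import *
for n in("top","side"):
    c,W=snap(n,n+"0");print(n,c["fovy"],-np.array(c["R"]).T@np.array(c["t"]),np.nanmin(W[...,2]))
print(read_state())
E
```

```text
top 45.583674933738735 [ 0.26960295 -0.04264354  1.35610688] -0.6191987022510241
side 57.36115876920204 [0.22930272 0.57537894 0.86820375] -0.668085709370373
{'time_s': 0.1, 'q': array([-7.67398809e+01,  2.02595273e+01,  9.36255594e+01,  2.54295640e-03,
        6.61891535e+01, -1.35779223e-01]), 'joint_velocities': array([-0.04657081, -0.03547562, -0.00372132,  0.0352308 , -0.0084508 ,
       -0.08121288]), 'joint_efforts': array([-6.75156953e-04, -5.94908774e+01, -3.34928191e+01,  6.97757537e-02,
        1.82181224e-02, -3.12286159e-05]), 'tool_pos': array([ 0.14472479, -0.60753479,  0.21392222]), 'orientation': array([-1.79925765e+02, -2.50110352e-03,  1.33948686e+01]), 'wrist_force': array([-0.1931938 , -0.30228916, -0.09540585]), 'ft_torque': array([-0.03659782,  0.01799174,  0.02997584]), 'gripper_force': 0.0, 'width': 0.09193704317308825}
```

View pics/top0.png

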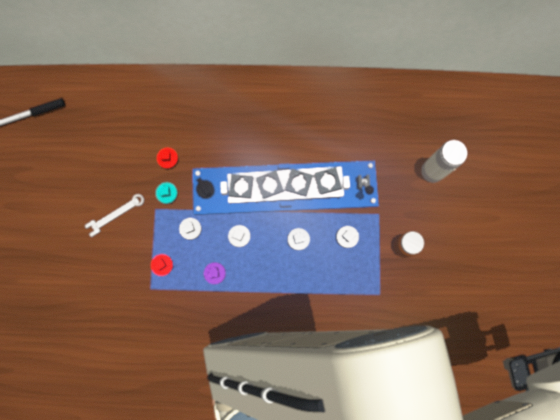

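View pics/side0.png

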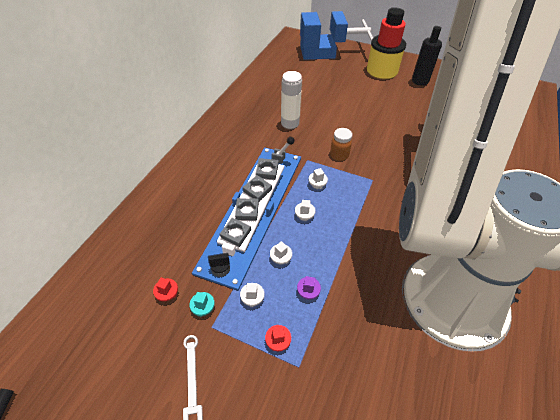

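The top view shows four steel stubs at about (190,229), (239,236), (299,239) and (348,237). The knob is at (205,189), the sockets are at x 241–328, and the lever ball is at about (370,189). Next I measure coarse positions.

```bash
python3 - <<'E'
from h import *
d=np.load("top0.npz");W,im=d["W"],d["im"].astype(int)
np.set_printoptions(precision=4,suppress=True)
for n,(u,v) in dict(s0=(190,229),s1=(239,236),s2=(299,239),s3=(348,237),red=(167,158),tq=(166,193),red2=(162,265),pur=(214,273)).items():
    S=W[v-16:v+17,u-16:u+17].reshape(-1,3);fl=S[(S[:,2]>.02)&(S[:,2]<.035)];hd=S[(S[:,2]>.048)]
    print(n,hd.mean(0),len(hd),fl[:,:2].mean(0),S[S[:,2]>.02][:,:2].mean(0))
for n,(u,v) in dict(k=(205,189),b0=(241,186),b1=(269,184),b2=(300,182),b3=(328,181),lev=(369,189)).items():
    S=W[v-16:v+17,u-16:u+17].reshape(-1,3);hi=S[S[:,2]>(.09 if n=='lev' else .052)]
    print(n,hi.mean(0),len(hi),hi[:,2].max())
m=(im[...,2]>1.35*im[...,1])&(im[...,2]>120)&(im[...,0]<60);m[215:]=0
c=cv2.findContours(m.astype(np.uint8),0,1)[0];c=max(c,key=cv2.contourArea)
r=cv2.minAreaRect(c);b=cv2.boxPoints(r);print(r,b)
P=W[m];P=P[(P[:,2]<.02)];rr=cv2.minAreaRect(P[:,:2].astype(np.float32));print(rr,np.median(P[:,2]))
# bystanders and plate tilt
for n,(u,v) in dict(plateL=(230,200),plateR=(343,197),jar=(412,243),can=(440,165)).items(): print(n,W[v,u])
E
```

```text
s0 [0.4567 0.204  0.058 ] 93 [0.456  0.2023] [0.4558 0.2028]
s1 [0.4398 0.0702 0.0579] 87 [0.4388 0.0703] [0.4389 0.0701]
s2 [ 0.4352 -0.0863  0.0578] 88 [ 0.4342 -0.0866] [ 0.4344 -0.0866]
s3 [ 0.4438 -0.2181  0.0583] 93 [ 0.4426 -0.217 ] [ 0.4427 -0.2171]
red [0.6522 0.2802 0.0582] 82 [0.6504 0.2773] [0.6506 0.278 ]
tq [0.5541 0.2755 0.0582] 95 [0.552  0.2733] [0.5525 0.2737]
red2 [0.3564 0.2766 0.0576] 93 [0.3563 0.2739] [0.3561 0.2743]
pur [0.3385 0.1327 0.0582] 92 [0.3379 0.1317] [0.338  0.1317]
k [0.564  0.1666 0.0713] 104 0.07814472132545355
b0 [0.5732 0.0635 0.0557] 260 0.06257530309636737
b1 [ 0.5769 -0.0078  0.0606] 335 0.070012135026733
b2 [ 0.5824 -0.0883  0.0653] 408 0.07661426522013111
b3 [ 0.5862 -0.1647  0.0648] 625 0.08090234369367064
lev [ 0.5556 -0.2638  0.1104] 69 0.11861892014855302
((362.0, 197.0), (0.0, 0.0), 0.0) [[362. 197.]
 [362. 197.]
 [362. 197.]
 [362. 197.]]
((0.5553807616233826, -0.030241474509239197), (0.46102309226989746, 0.044865768402814865), 85.7619400024414) 0.01262357080500049
plateL [0.5362 0.0989 0.0304]
plateR [ 0.5537 -0.2088  0.018 ]
jar [ 0.4216 -0.3765  0.0939]
can [ 0.6142 -0.4392  0.1484]
```

Emit:
{"method": "carry_out", "body": {"plan": [{"travel":[405,774,96]},{"travel":[405,774,96]},{"travel":[405,774,96]},{"travel":[405,774,96]},{"travel":[405,774,96]},{"travel":[405,774,96]},{"travel":[405,774,96]},{"travel":[405,774,96]},{"travel":[405,774,96]},{"travel":[405,774,96]},{"travel":[405,774,96]},{"travel":[405,774,96]},{"travel":[405,774,96]},{"travel":[405,774,96]},{"travel":[405,774,96]},{"travel":[405,774,96]},{"travel":[405,774,96]},{"travel":[405,774,96]},{"travel":[405,774,96]},{"travel":[405,774,96]}]}}

```text
schema error: expected keys jaw, travel, rotation
```

```bash
python3 - <<'E'
from h import *
c,W=snap("wrist","w1");s=read_state();print(s["time_s"],s["tool_pos"],s["orientation"],c["fovy"],-np.array(c["R"]).T@np.array(c["t"]),np.array(c["R"]))
E
```

```text
0.15 [ 0.14471708 -0.60761879  0.21403368] [-1.79937255e+02 -7.63158321e-04  1.33950308e+01] 66.44180783660073 [ 0.21664453 -0.59080815  0.3841559 ] [[ 0.23195949 -0.97272399 -0.00168485]
 [-0.93858538 -0.22427286  0.2622197 ]
 [-0.25544526 -0.05924297 -0.96500673]]
```

View pics/w1.png

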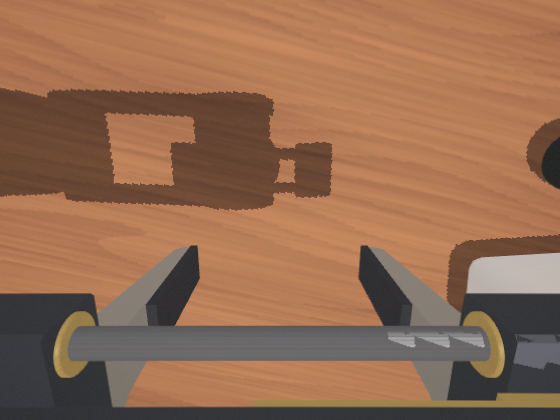

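The gripper fingers frame the lower half of the wrist view, and the upper half looks just ahead (+x) of the TCP. All three keys are required, so I resend the move.

Emit:
{"method": "carry_out", "body": {"plan": [{"jaw":91,"travel":[375,774,96],"rotation":[0,0,-0.16]},{"jaw":91,"travel":[375,774,96],"rotation":[0,0,-0.16]},{"jaw":91,"travel":[375,774,96],"rotation":[0,0,-0.16]},{"jaw":91,"travel":[375,774,96],"rotation":[0,0,-0.16]},{"jaw":91,"travel":[375,774,96],"rotation":[0,0,-0.16]},{"jaw":91,"travel":[375,774,96],"rotation":[0,0,-0.16]},{"jaw":91,"travel":[375,774,96],"rotation":[0,0,-0.16]},{"jaw":91,"travel":[375,774,96],"rotation":[0,0,-0.16]},{"jaw":91,"travel":[375,774,96],"rotation":[0,0,-0.16]},{"jaw":91,"travel":[375,774,96],"rotation":[0,0,-0.16]},{"jaw":91,"travel":[375,774,96],"rotation":[0,0,-0.16]},{"jaw":91,"travel":[375,774,96],"rotation":[0,0,-0.16]},{"jaw":91,"travel":[375,774,96],"rotation":[0,0,-0.16]},{"jaw":91,"travel":[375,774,96],"rotation":[0,0,-0.16]},{"jaw":91,"travel":[375,774,96],"rotation":[0,0,-0.16]},{"jaw":91,"travel":[375,774,96],"rotation":[0,0,-0.16]},{"jaw":91,"travel":[375,774,96],"rotation":[0,0,-0.16]},{"jaw":91,"travel":[375,774,96],"rotation":[0,0,-0.16]},{"jaw":91,"travel":[375,774,96],"rotation":[0,0,-0.16]},{"jaw":91,"travel":[375,774,96],"rotation":[0,0,-0.16]}]}}

```text
time_s: 2.15
tool_pos: [0.519, 0.1651, 0.31]
orientation: [179.9, 0.1, 4.2]
wrist_force: [-0.4, -0.9, 0.0]
width: 0.091
gripper_force: 0.0
```

```bash
python3 - <<'E'
from h import *
c,W=snap("wrist","w2");s=read_state();print(s["time_s"],s["tool_pos"],s["orientation"])
E
```

```text
2.2 [0.51897469 0.16463347 0.31015234] [1.79956355e+02 6.80707542e-02 4.19637053e+00]
```

View pics/w2.png

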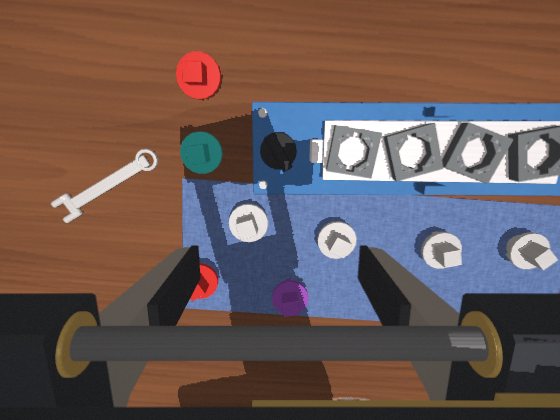

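The wrist view shows the knob at (278,152), the sockets at (352,152), (412,152), (478,152) and (540,152), and the steel stubs at (248,222), (336,240), (442,250) and (530,250). I compute angles from its depth.

```bash
cat >> h.py <<'E'
def rect(P): 
    r=cv2.minAreaRect(P[:,:2].astype(np.float32));return np.round(r[0],4),np.round(r[1],4),round(r[2],1)
E
python3 - <<'E'
from h import *
np.set_printoptions(precision=4,suppress=True)
d=np.load("w2.npz");W=d["W"];P=W.reshape(-1,3);P=P[~np.isnan(P[:,0])]
near=lambda c,r:P[np.hypot(P[:,0]-c[0],P[:,1]-c[1])<r]
k=near((.564,.1666),.04);k=k[(k[:,2]>.064)&(k[:,2]<.08)];print("knob",rect(k),len(k),k[:,2].mean())
for c in((.456,.204),(.439,.07),(.435,-.0865),(.443,-.218)):
    h=near(c,.035);f=h[(h[:,2]>.024)&(h[:,2]<.033)];h=h[(h[:,2]>.054)&(h[:,2]<.064)];print("stub",rect(h),h.mean(0),cv2.minEnclosingCircle(f[:,:2].astype(np.float32)))
for c in((.5732,.0635),(.577,-.0115),(.5824,-.0883),(.5862,-.1647)):
    b=near(c,.048);A=b[b[:,2]>np.percentile(b[:,2],60)-.0]
    zt=np.median(b[b[:,2]>.05][:,2]);t=b[abs(b[:,2]-zt)<.005];t=near(c,.048);t=t[abs(t[:,2]-zt)<.006]
    print("blk",zt,rect(t),len(t))
E
python3 - <<'E'
import cv2
i=cv2.imread("pics/w2.png")[90:210,240:560];cv2.imwrite("pics/w2c.png",cv2.resize(i,None,fx=2.5,fy=2.5,interpolation=3))
E
```

```text
knob (array([0.5629, 0.1693]), array([0.0498, 0.014 ]), 34.6) 449 0.07090775916273145
stub (array([0.4545, 0.2058]), array([0.0242, 0.0247]), 21.7) [0.4551 0.2054 0.058 ] ((0.45451584458351135, 0.20553740859031677), 0.02891489677131176)
stub (array([0.4378, 0.0725]), array([0.0245, 0.024 ]), 67.0) [0.4382 0.0727 0.058 ] ((0.4377596378326416, 0.07213599234819412), 0.029253685846924782)
stub (array([ 0.4336, -0.0876]), array([0.0245, 0.0257]), 14.3) [ 0.4338 -0.0867  0.0578] ((0.43375808000564575, -0.08720481395721436), 0.029883941635489464)
stub (array([ 0.4424, -0.2184]), array([0.0258, 0.0242]), 48.8) [ 0.443  -0.2173  0.0578] ((0.4418978691101074, -0.21797820925712585), 0.029710663482546806)
blk 0.056773501562509265 (array([0.5687, 0.0585]), array([0.0849, 0.0603]), 85.7) 1581
blk 0.05974851159962461 (array([ 0.578 , -0.0175]), array([0.063 , 0.0838]), 19.3) 1787
blk 0.06510173677976558 (array([ 0.5815, -0.095 ]), array([0.0826, 0.0682]), 74.4) 1988
blk 0.06487999836947078 (array([ 0.5835, -0.1537]), array([0.0603, 0.0689]), 16.9) 1086
```

View pics/w2c.png

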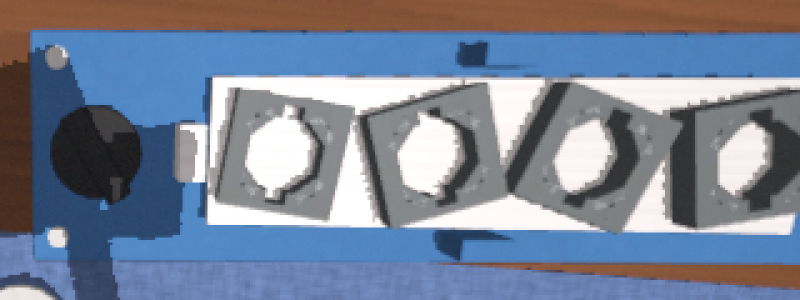

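The knob axis is at about (0.563, 0.169) with its bar at yaw 34.6°. Relative to the fixture that makes the knob about −150° (−2.61 rad), which puts the plate at about −0.078. I grip the bar and turn it counterclockwise.

Emit:
{"method": "carry_out", "body": {"plan": [{"jaw":50,"travel":[44,4.5,-160],"rotation":[0,0,0.531]},{"jaw":50,"travel":[44,4.5,-160],"rotation":[0,0,0.531]},{"jaw":50,"travel":[44,4.5,-160],"rotation":[0,0,0.531]},{"jaw":50,"travel":[44,4.5,-160],"rotation":[0,0,0.531]},{"jaw":50,"travel":[44,4.5,-160],"rotation":[0,0,0.531]},{"jaw":50,"travel":[44,4.5,-160],"rotation":[0,0,0.531]},{"jaw":50,"travel":[44,4.5,-200],"rotation":[0,0,0.531]},{"jaw":50,"travel":[44,4.5,-230],"rotation":[0,0,0.531]},{"jaw":50,"travel":[44,4.5,-250],"rotation":[0,0,0.531]},{"jaw":50,"travel":[44,4.5,-265],"rotation":[0,0,0.531]},{"jaw":50,"travel":[44,4.5,-265],"rotation":[0,0,0.531]},{"jaw":50,"travel":[44,4.5,-265],"rotation":[0,0,0.531]},{"jaw":5,"travel":[44,4.5,-265],"rotation":[0,0,0.531]},{"jaw":5,"travel":[44,4.5,-265],"rotation":[0,0,0.531]},{"jaw":5,"travel":[44,4.5,-265],"rotation":[0,0,0.531]},{"jaw":5,"travel":[44,4.5,-265],"rotation":[0,0,0.531]},{"jaw":5,"travel":[44,4.5,-265],"rotation":[0,0,0.531]}]}}

```text
time_s: 3.9
tool_pos: [0.5643, 0.17, 0.0458]
orientation: [179.9, -0.0, 34.7]
wrist_force: [-1.2, -2.1, 1.9]
width: 0.0138
gripper_force: 30.0
```

Emit:
{"method": "carry_out", "body": {"plan": [{"jaw":5,"travel":[0,0,0],"rotation":[0,0,0.14]},{"jaw":5,"travel":[0,0,0],"rotation":[0,0,0.28]},{"jaw":5,"travel":[0,0,0],"rotation":[0,0,0.42]},{"jaw":5,"travel":[0,0,0],"rotation":[0,0,0.56]},{"jaw":5,"travel":[0,0,0],"rotation":[0,0,0.7]},{"jaw":5,"travel":[0,0,0],"rotation":[0,0,0.84]},{"jaw":5,"travel":[0,0,0],"rotation":[0,0,0.98]},{"jaw":5,"travel":[0,0,0],"rotation":[0,0,1.12]},{"jaw":5,"travel":[0,0,0],"rotation":[0,0,1.26]},{"jaw":5,"travel":[0,0,0],"rotation":[0,0,1.4]},{"jaw":5,"travel":[0,0,0],"rotation":[0,0,1.54]},{"jaw":5,"travel":[0,0,0],"rotation":[0,0,1.68]},{"jaw":5,"travel":[0,0,0],"rotation":[0,0,1.82]},{"jaw":5,"travel":[0,0,0],"rotation":[0,0,1.96]},{"jaw":5,"travel":[0,0,0],"rotation":[0,0,2.1]},{"jaw":5,"travel":[0,0,0],"rotation":[0,0,2.24]},{"jaw":5,"travel":[0,0,0],"rotation":[0,0,2.38]},{"jaw":5,"travel":[0,0,0],"rotation":[0,0,2.52]},{"jaw":5,"travel":[0,0,0],"rotation":[0,0,2.625]},{"jaw":5,"travel":[0,0,0],"rotation":[0,0,2.625]}]}}

```text
time_s: 5.9
tool_pos: [0.5616, 0.169, 0.0458]
orientation: [-179.9, -0.3, -174.7]
wrist_force: [-8.2, -6.9, 12.1]
width: 0.0138
gripper_force: 30.0
```

Emit:
{"method": "carry_out", "body": {"plan": [{"jaw":50,"travel":[0,0,0],"rotation":[0,0,0]},{"jaw":50,"travel":[0,0,0],"rotation":[0,0,0]},{"jaw":50,"travel":[0,0,30],"rotation":[0,0,0]},{"jaw":50,"travel":[0,0,70],"rotation":[0,0,0]},{"jaw":91,"travel":[0,0,110],"rotation":[0,0,-0.14]},{"jaw":91,"travel":[-5,-10,150],"rotation":[0,0,-0.28]},{"jaw":91,"travel":[-10,-30,180],"rotation":[0,0,-0.42]},{"jaw":91,"travel":[-15,-50,210],"rotation":[0,0,-0.56]},{"jaw":91,"travel":[-20,-70,240],"rotation":[0,0,-0.7]},{"jaw":91,"travel":[-25,-90,270],"rotation":[0,0,-0.84]},{"jaw":91,"travel":[-30,-110,285],"rotation":[0,0,-0.98]},{"jaw":91,"travel":[-40,-130,285],"rotation":[0,0,-1.12]},{"jaw":91,"travel":[-50,-150,285],"rotation":[0,0,-1.26]},{"jaw":91,"travel":[-60,-170,285],"rotation":[0,0,-1.4]},{"jaw":91,"travel":[-62,-190,285],"rotation":[0,0,-1.54]},{"jaw":91,"travel":[-62,-199,285],"rotation":[0,0,-1.68]},{"jaw":91,"travel":[-62,-199,285],"rotation":[0,0,-1.82]},{"jaw":91,"travel":[-62,-199,285],"rotation":[0,0,-1.96]},{"jaw":91,"travel":[-62,-199,285],"rotation":[0,0,-2.1]},{"jaw":91,"travel":[-62,-199,285],"rotation":[0,0,-2.24]}]}}

```text
time_s: 7.9
tool_pos: [0.502, -0.0284, 0.3306]
orientation: [180.0, -0.0, 56.4]
wrist_force: [0.2, 0.5, 0.8]
width: 0.0909
gripper_force: 0.0
```

Emit:
{"method": "carry_out", "body": {"plan": [{"jaw":91,"travel":[0,0,0],"rotation":[0,0,-0.14]},{"jaw":91,"travel":[0,0,0],"rotation":[0,0,-0.28]},{"jaw":91,"travel":[0,0,0],"rotation":[0,0,-0.42]},{"jaw":91,"travel":[0,0,0],"rotation":[0,0,-0.56]},{"jaw":91,"travel":[0,0,0],"rotation":[0,0,-0.7]},{"jaw":91,"travel":[0,0,0],"rotation":[0,0,-0.84]},{"jaw":91,"travel":[0,0,0],"rotation":[0,0,-0.9]},{"jaw":91,"travel":[0,0,0],"rotation":[0,0,-0.9]},{"jaw":91,"travel":[0,0,0],"rotation":[0,0,-0.9]}]}}

```text
time_s: 8.8
tool_pos: [0.5019, -0.0284, 0.3306]
orientation: [-180.0, -0.0, 5.3]
wrist_force: [-0.3, 0.1, 0.7]
width: 0.091
gripper_force: 0.0
```

```bash
python3 - <<'E'
from h import *
c,W=snap("wrist","w3");s=read_state();print(s["time_s"],s["tool_pos"],s["orientation"],s["q"])
E
```

```text
8.85 [ 0.50187384 -0.02840869  0.33056704] [-1.79997421e+02 -7.28731631e-03  5.25733651e+00] [-3.41336431e+00  3.55173521e+00  9.97971944e+01  3.74947357e-03
  7.66442551e+01  8.13284331e+01]
```

View pics/w3.png

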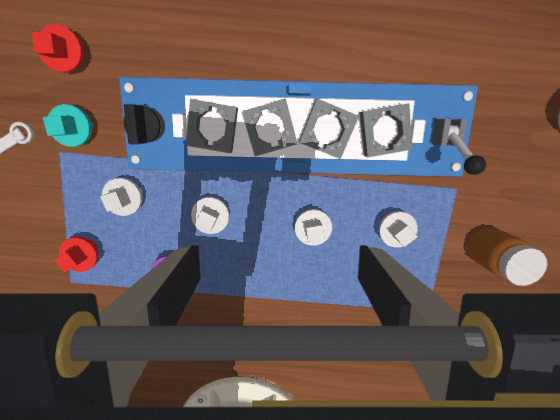

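The plate now looks level. The sockets are at (212,126), (269,127), (328,128) and (387,129), the lever ball at (475,164), and the stubs at (122,197), (210,215), (313,227) and (398,230). I fit the socket and stub poses.

```bash
cat >> h.py <<'E'
from scipy.optimize import differential_evolution
def blk(W,c):
    P=W.reshape(-1,3);P=P[np.hypot(P[:,0]-c[0],P[:,1]-c[1])<.045]
    lab=np.where(P[:,2]>.0595,1,-1);
    def f(p):
        a=np.radians(p[2]);x=P[:,0]-p[0];y=P[:,1]-p[1];u=x*np.cos(a)+y*np.sin(a);v=-x*np.sin(a)+y*np.cos(a)
        hole=(np.hypot(u,v)<.0192)|((abs(v)<.0052)&(abs(u)<.0253))
        m=np.where((abs(u)<.03)&(abs(v)<.03)&~hole,1,-1);return -np.mean(m*lab)
    r=differential_evolution(f,[(c[0]-.012,c[0]+.012),(c[1]-.012,c[1]+.012),(0,180)],seed=1,popsize=25,maxiter=120)
    return np.round(r.x,4),round(-r.fun,3)
def stub(W,c):
    P=W.reshape(-1,3);h=P[np.hypot(P[:,0]-c[0],P[:,1]-c[1])<.035];f=h[(h[:,2]>.024)&(h[:,2]<.033)];h=h[(h[:,2]>.0555)&(h[:,2]<.064)]
    return rect(h),np.round(cv2.minEnclosingCircle(f[:,:2].astype(np.float32))[0],4)
E
python3 - <<'E'
from h import *
np.set_printoptions(precision=4,suppress=True)
W=np.load("w3.npz")["W"];P=W.reshape(-1,3)
C=[(.5695,.0535),(.575,-.0244),(.5807,-.102),(.5864,-.18)]
for c in C:
    print("blk",blk(W,c)); b=P[np.hypot(P[:,0]-c[0],P[:,1]-c[1])<.04];print("  top z",np.median(b[b[:,2]>.058][:,2]))
for c in((.4545,.2058),(.4378,.0725),(.4336,-.0876),(.4424,-.2184)): print("stub",stub(W,c))
k=P[np.hypot(P[:,0]-.563,P[:,1]-.1693)<.04];k=k[(k[:,2]>.064)&(k[:,2]<.08)];print("knob",rect(k))
b=P[(P[:,2]>.085)&(P[:,2]<.125)&(abs(P[:,1]+.27)<.05)&(abs(P[:,0]-.55)<.06)];print("ball",b.mean(0),b[:,2].max(),len(b))
E
```

```text
blk (array([ 0.5583,  0.0415, 60.9734]), np.float64(0.228))
  top z 0.06323028671757035
blk (array([ 0.5751, -0.0124, 20.9838]), np.float64(0.606))
  top z 0.0631712017811519
blk (array([  0.5754,  -0.09  , 136.3315]), np.float64(0.501))
  top z 0.06299682941871623
blk (array([ 0.5865, -0.168 , 15.2096]), np.float64(0.869))
  top z 0.06295878146724493
stub ((array([0.4544, 0.2052]), array([0.0239, 0.0251]), 21.9), array([0.4544, 0.2047]))
stub ((array([0.4377, 0.0719]), array([0.024 , 0.0236]), 67.4), array([0.4376, 0.0719]))
stub ((array([ 0.4331, -0.0877]), array([0.0241, 0.0239]), 15.6), array([ 0.4329, -0.0879]))
stub ((array([ 0.4419, -0.219 ]), array([0.0252, 0.0238]), 47.0), array([ 0.4424, -0.2188]))
knob (array([0.5628, 0.1684]), array([0.0498, 0.0143]), 5.5)
ball [ 0.5555 -0.262   0.1072] 0.11538240577414029 383
```

```bash
python3 - <<'E'
from h import *
np.set_printoptions(precision=4,suppress=True)
W=np.load("w3.npz")["W"]
R=[blk(W,c) for c in((.570,.066),(.575,-.0124),(.5808,-.09),(.5865,-.168))]
for r in R: print(r)
X=np.array([r[0] for r in R]);print(np.diff(X,axis=0))
s=np.array([117,39,-39,-117.])/1000
px=np.polyfit(s,X[:,0],1);py=np.polyfit(s,X[:,1],1);print(px,py,"origin",px[1],py[1],"yaw",np.degrees(np.arctan2(-px[0],py[0])))
for t in s:print(np.polyval(px,t),np.polyval(py,t))
E
```

```text
(array([  0.5697,   0.0692, 175.4962]), np.float64(0.908))
(array([ 0.5751, -0.0092, 21.1931]), np.float64(0.921))
(array([  0.5696,  -0.0823, 145.7384]), np.float64(0.627))
(array([ 0.5858, -0.1656, 15.0355]), np.float64(0.904))
[[   0.0054   -0.0784 -154.3031]
 [  -0.0055   -0.0731  124.5453]
 [   0.0162   -0.0833 -130.7029]]
[-0.0549  0.575 ] [ 0.9968 -0.047 ] origin 0.57505 -0.046975 yaw 3.150851220046982
0.5686299999999999 0.06964999999999993
0.5729099999999999 -0.008100000000000024
0.57719 -0.08584999999999998
0.58147 -0.16359999999999994
```

```bash
sed -i 's/seed=1,popsize=25/seed=2,popsize=50,init="sobol"/' h.py; python3 - <<'E'
from h import *
W=np.load("w3.npz")["W"]
print(blk(W,(.5804,-.0872)))
E
```

```text
(array([ 0.5686, -0.0914, 14.5999]), np.float64(0.634))
```

```bash
python3 - <<'E'
from h import *
d=np.load("w3.npz");W=d["W"];P=W.reshape(-1,3)
for c in((.5804,-.0872),(.5751,-.0092)):
    b=P[np.hypot(P[:,0]-c[0],P[:,1]-c[1])<.045]
    print(len(b),(b[:,2]>.0595).sum(),np.histogram(b[:,2],bins=[0,.02,.04,.045,.05,.055,.06,.065,.07,.3]))
i=cv2.imread("pics/w3.png")[85:175,170:430];cv2.imwrite("pics/w3c.png",cv2.resize(i,None,fx=3,fy=3,interpolation=2))
g=np.zeros((90,260,3),np.uint8);z=W[85:175,170:430,2];g[...,1]=np.clip((z-.03)*6000,0,255);cv2.imwrite("pics/w3z.png",np.vstack([cv2.resize(i,None,fx=3,fy=3),cv2.resize(g,None,fx=3,fy=3,interpolation=0)]))
E
```

```text
7102 5137 (array([  46,   10, 1783,   37,   48,   45, 1344,   18,    0]), array([0.   , 0.02 , 0.04 , 0.045, 0.05 , 0.055, 0.06 , 0.065, 0.07 ,
       0.3  ]))
3365 1376 (array([  46,    5, 1874,   25,   19,   22, 1354,   20,    0]), array([0.   , 0.02 , 0.04 , 0.045, 0.05 , 0.055, 0.06 , 0.065, 0.07 ,
       0.3  ]))<stdin>:7: RuntimeWarning: invalid value encountered in cast
```

View pics/w3z.png

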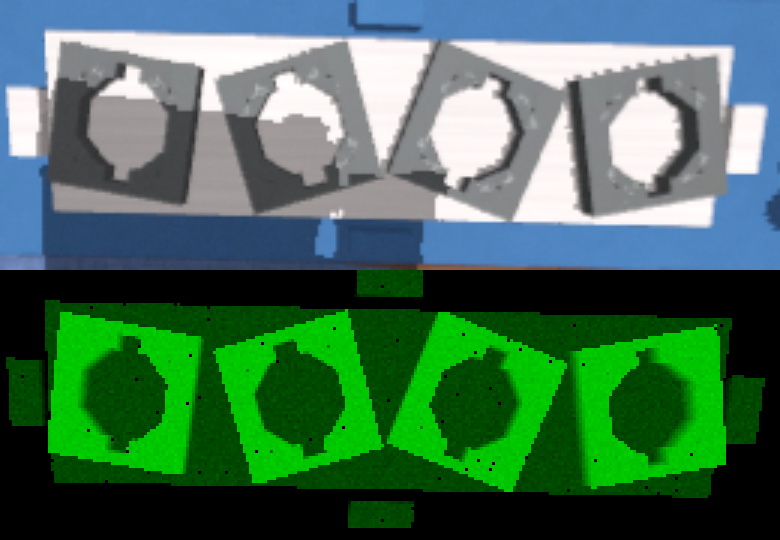

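The depth map shows all four keyways clearly. The bad fit on socket1 came from gripper points, so I filter those out.

```bash
sed -i 's/lab=np.where/P=P[P[:,2]<.09];lab=np.where/' h.py; python3 - <<'E'
from h import *
W=np.load("w3.npz")["W"]
R=[blk(W,c) for c in((.570,.066),(.575,-.0124),(.5804,-.0872),(.5865,-.168))]
for r in R: print(r)
E
```

```text
(array([5.697000e-01, 6.900000e-02, 1.750013e+02]), np.float64(0.911))
(array([ 5.75100e-01, -9.20000e-03,  2.10042e+01]), np.float64(0.923))
(array([ 5.803000e-01, -8.730000e-02,  1.639072e+02]), np.float64(0.944))
(array([ 0.5858, -0.1655, 15.2961]), np.float64(0.907))
```

Poses are set. I plan A→S3, B→S2, C→S1 and D→S0, starting with stub A.

Emit:
{"method": "carry_out", "body": {"plan": [{"jaw":60,"travel":[-47.5,233.4,-170],"rotation":[0,0,0.288]},{"jaw":60,"travel":[-47.5,233.4,-170],"rotation":[0,0,0.288]},{"jaw":60,"travel":[-47.5,233.4,-170],"rotation":[0,0,0.288]},{"jaw":60,"travel":[-47.5,233.4,-170],"rotation":[0,0,0.288]},{"jaw":60,"travel":[-47.5,233.4,-170],"rotation":[0,0,0.288]},{"jaw":60,"travel":[-47.5,233.4,-170],"rotation":[0,0,0.288]},{"jaw":60,"travel":[-47.5,233.4,-170],"rotation":[0,0,0.288]},{"jaw":60,"travel":[-47.5,233.4,-215],"rotation":[0,0,0.288]},{"jaw":60,"travel":[-47.5,233.4,-255],"rotation":[0,0,0.288]},{"jaw":60,"travel":[-47.5,233.4,-285],"rotation":[0,0,0.288]},{"jaw":60,"travel":[-47.5,233.4,-298],"rotation":[0,0,0.288]},{"jaw":60,"travel":[-47.5,233.4,-298],"rotation":[0,0,0.288]},{"jaw":10,"travel":[-47.5,233.4,-298],"rotation":[0,0,0.288]},{"jaw":10,"travel":[-47.5,233.4,-298],"rotation":[0,0,0.288]},{"jaw":10,"travel":[-47.5,233.4,-298],"rotation":[0,0,0.288]},{"jaw":10,"travel":[-47.5,233.4,-298],"rotation":[0,0,0.288]}]}}

```text
time_s: 10.45
tool_pos: [0.4549, 0.2052, 0.0336]
orientation: [-180.0, -0.1, 21.7]
wrist_force: [-0.6, 0.4, -0.2]
width: 0.0301
gripper_force: 0.0
```

Emit:
{"method": "carry_out", "body": {"plan": [{"jaw":10,"travel":[0,0,0],"rotation":[0,0,0]},{"jaw":10,"travel":[0,0,0],"rotation":[0,0,0]},{"jaw":10,"travel":[0,0,20],"rotation":[0,0,0]},{"jaw":10,"travel":[0,0,60],"rotation":[0,0,0]},{"jaw":10,"travel":[0,0,85],"rotation":[0,0,0]},{"jaw":10,"travel":[115.3,-136,85],"rotation":[0,0,-0.468]},{"jaw":10,"travel":[115.3,-136,85],"rotation":[0,0,-0.468]},{"jaw":10,"travel":[115.3,-136,85],"rotation":[0,0,-0.468]},{"jaw":10,"travel":[115.3,-136,85],"rotation":[0,0,-0.468]},{"jaw":10,"travel":[115.3,-136,85],"rotation":[0,0,-0.468]},{"jaw":10,"travel":[115.3,-136,85],"rotation":[0,0,-0.468]},{"jaw":10,"travel":[115.3,-136,85],"rotation":[0,0,-0.468]},{"jaw":10,"travel":[115.3,-136,85],"rotation":[0,0,-0.468]}]}}

```text
time_s: 11.75
tool_pos: [0.5686, 0.0698, 0.1174]
orientation: [180.0, 0.1, -5.1]
wrist_force: [0.4, 0.3, -3.6]
width: 0.0236
gripper_force: 30.0
```

```bash
python3 - <<'E'
from h import *
c,W=snap("wrist","w4");s=read_state();print(s["time_s"],s["tool_pos"],s["orientation"],s["wrist_force"])
E
```

```text
11.8 [0.56884677 0.06979768 0.11751733] [-1.79999625e+02  3.09407979e-02 -5.08176673e+00] [ 0.72392771  0.2234785  -3.60003172]
```

View pics/w4.png

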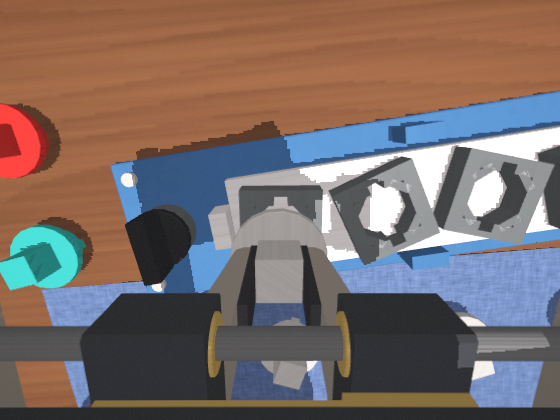

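Stub A hangs over S3 with the far keyway visible at (280,200). I check its offset.

```bash
cat >> h.py <<'E'
from scipy.optimize import least_squares
def held(W,tcp,dz=.0315):
    P=W.reshape(-1,3);b=tcp[2]-dz   # stub bottom
    q=P[np.hypot(P[:,0]-tcp[0],P[:,1]-tcp[1])<.034]
    z=q[:,2]-b
    top=q[(z>.024)&(z<.032)]
    e=top[np.hypot(top[:,0]-tcp[0],top[:,1]-tcp[1])>.027] if len(top) else top
    # outer rim: per-angle maximal radius
    a=np.round(np.degrees(np.arctan2(top[:,1]-tcp[1],top[:,0]-tcp[0]))/4);r=np.hypot(top[:,0]-tcp[0],top[:,1]-tcp[1])
    E=np.array([top[a==k][r[a==k].argmax()] for k in np.unique(a) if (a==k).sum()>2])
    E=E[np.hypot(E[:,0]-tcp[0],E[:,1]-tcp[1])>.022]
    s=least_squares(lambda p:np.hypot(E[:,0]-p[0],E[:,1]-p[1])-.029,tcp[:2],loss="soft_l1",f_scale=.0005)
    return s.x,len(E),np.sqrt(2*s.cost/len(E)),np.median(top[:,2])-b
E
python3 - <<'E'
from h import *
np.set_printoptions(precision=4,suppress=True)
W=np.load("w4.npz")["W"];t=read_state()["tool_pos"];print(t,held(W,t))
P=W.reshape(-1,3)
print(blk(W,(.5697,.069)),blk(W,(.5751,-.0092)),blk(W,(.5803,-.0873)))
E
```

```text
[0.5688 0.0698 0.1175] (array([0.5685, 0.0699]), 43, np.float64(0.0002506360331253359), np.float64(0.02626238663405625))
(array([  0.5697,   0.0683, 175.3454]), np.float64(0.952)) (array([ 0.5746, -0.0099, 20.9996]), np.float64(0.865)) (array([  0.5802,  -0.0888, 164.0431]), np.float64(0.824))
```

Emit:
{"method": "carry_out", "body": {"plan": [{"jaw":10,"travel":[0.9,-1.1,0],"rotation":[0,0,0]},{"jaw":10,"travel":[0.9,-1.1,-10],"rotation":[0,0,0]},{"jaw":10,"travel":[0.9,-1.1,-15],"rotation":[0,0,0]},{"jaw":10,"travel":[0.9,-1.1,-19],"rotation":[0,0,0]},{"jaw":10,"travel":[0.9,-1.1,-22],"rotation":[0,0,0]},{"jaw":10,"travel":[0.9,-1.1,-24],"rotation":[0,0,0]},{"jaw":10,"travel":[0.9,-1.1,-26],"rotation":[0,0,0]},{"jaw":10,"travel":[0.9,-1.1,-26],"rotation":[0,0,0]}]}}

```text
time_s: 12.6
tool_pos: [0.5704, 0.0678, 0.0914]
orientation: [180.0, 0.0, -5.2]
wrist_force: [0.5, -0.3, -3.1]
width: 0.0241
gripper_force: 30.0
```

Emit:
{"method": "carry_out", "body": {"plan": [{"jaw":10,"travel":[-0.7,0.8,-1],"rotation":[0,0,0]},{"jaw":10,"travel":[-0.7,0.8,-3],"rotation":[0,0,0]},{"jaw":10,"travel":[-0.7,0.8,-6],"rotation":[0,0,0]},{"jaw":10,"travel":[-0.7,0.8,-6],"rotation":[0,0,0]},{"jaw":10,"travel":[-0.7,0.8,-6],"rotation":[0,0,0]}]}}

```text
time_s: 13.1
tool_pos: [0.5721, 0.0688, 0.0889]
orientation: [-180.0, -0.3, -5.2]
wrist_force: [-3.5, -0.9, 23.3]
width: 0.0238
gripper_force: 30.0
```

It stands on its keys (underside about 55 mm up), so the keys are on the other head axis. I turn it +90°.

Emit:
{"method": "carry_out", "body": {"plan": [{"jaw":10,"travel":[0,0,5],"rotation":[0,0,0]},{"jaw":10,"travel":[0,0,5],"rotation":[0,0,0.14]},{"jaw":10,"travel":[0,0,5],"rotation":[0,0,0.28]},{"jaw":10,"travel":[0,0,5],"rotation":[0,0,0.42]},{"jaw":10,"travel":[0,0,5],"rotation":[0,0,0.56]},{"jaw":10,"travel":[0,0,5],"rotation":[0,0,0.7]},{"jaw":10,"travel":[0,0,5],"rotation":[0,0,0.84]},{"jaw":10,"travel":[0,0,5],"rotation":[0,0,0.98]},{"jaw":10,"travel":[0,0,5],"rotation":[0,0,1.12]},{"jaw":10,"travel":[0,0,5],"rotation":[0,0,1.26]},{"jaw":10,"travel":[0,0,5],"rotation":[0,0,1.4]},{"jaw":10,"travel":[0,0,5],"rotation":[0,0,1.54]},{"jaw":10,"travel":[0,0,5],"rotation":[0,0,1.571]},{"jaw":10,"travel":[0,0,5],"rotation":[0,0,1.571]},{"jaw":10,"travel":[0,0,5],"rotation":[0,0,1.571]}]}}

```text
time_s: 14.6
tool_pos: [0.5696, 0.0688, 0.0904]
orientation: [-180.0, -0.0, 84.8]
wrist_force: [-0.1, 1.6, -3.9]
width: 0.0236
gripper_force: 30.0
```

Emit:
{"method": "carry_out", "body": {"plan": [{"jaw":10,"travel":[0,0,-2],"rotation":[0,0,0.003]},{"jaw":10,"travel":[0,0,-4],"rotation":[0,0,0.003]},{"jaw":10,"travel":[0,0,-6],"rotation":[0,0,0.003]},{"jaw":10,"travel":[0,0,-8],"rotation":[0,0,0.003]},{"jaw":10,"travel":[0,0,-8],"rotation":[0,0,0.003]}]}}

```text
time_s: 15.1
tool_pos: [0.5701, 0.0689, 0.0824]
orientation: [180.0, -0.0, 85.0]
wrist_force: [2.5, 5.9, -5.5]
width: 0.0236
gripper_force: 30.0
```

Emit:
{"method": "carry_out", "body": {"plan": [{"jaw":10,"travel":[0,0,-3],"rotation":[0,0,0]},{"jaw":10,"travel":[0,0,-6],"rotation":[0,0,0]},{"jaw":10,"travel":[0,0,-6],"rotation":[0,0,0]},{"jaw":45,"travel":[0,0,-6],"rotation":[0,0,0]},{"jaw":45,"travel":[0,0,-6],"rotation":[0,0,0]},{"jaw":45,"travel":[0,0,-6],"rotation":[0,0,0]},{"jaw":60,"travel":[0,0,30],"rotation":[0,0,0]},{"jaw":60,"travel":[0,0,60],"rotation":[0,0,0]},{"jaw":60,"travel":[-132,3,60],"rotation":[0,0,-0.311]},{"jaw":60,"travel":[-132,3,60],"rotation":[0,0,-0.311]},{"jaw":60,"travel":[-132,3,60],"rotation":[0,0,-0.311]},{"jaw":60,"travel":[-132,3,60],"rotation":[0,0,-0.311]},{"jaw":60,"travel":[-132,3,60],"rotation":[0,0,-0.311]},{"jaw":60,"travel":[-132,3,60],"rotation":[0,0,-0.311]}]}}

```text
time_s: 16.5
tool_pos: [0.4394, 0.0716, 0.1431]
orientation: [179.9, -0.0, 67.2]
wrist_force: [0.5, 0.2, -0.6]
width: 0.0601
gripper_force: 0.0
```

```bash
python3 - <<'E'
from h import *
np.set_printoptions(precision=4,suppress=True)
c,W=snap("top","t5");s=read_state();print(s["time_s"],s["tool_pos"],s["orientation"])
for c in((.4377,.0719),(.4336,-.0876),(.4424,-.2184)):
  try:print(stub(W,c))
  except Exception as e:print(e)
P=W.reshape(-1,3);h=P[np.hypot(P[:,0]-.5697,P[:,1]-.069)<.03];print(np.sort(h[:,2])[-60::10]); h=h[(h[:,2]>.09)&(h[:,2]<.12)];print(h.mean(0),len(h))
c,W=snap("wrist","w5")
E
```

```text
16.55 [0.4393 0.0716 0.1429] [179.9328  -0.0315  67.2026]
((array([0.4373, 0.064 ]), array([0.0092, 0.0224]), 67.7), array([0.4363, 0.0698]))
((array([ 0.4353, -0.0865]), array([0.0241, 0.0237]), 17.2), array([ 0.4356, -0.0867]))
((array([ 0.4443, -0.2183]), array([0.0243, 0.0243]), 52.2), array([ 0.444 , -0.2185]))
[]
[nan nan nan] 0<stdin>:7: RuntimeWarning: Mean of empty slice.
  ret = um.true_divide(
```

View pics/w5.png

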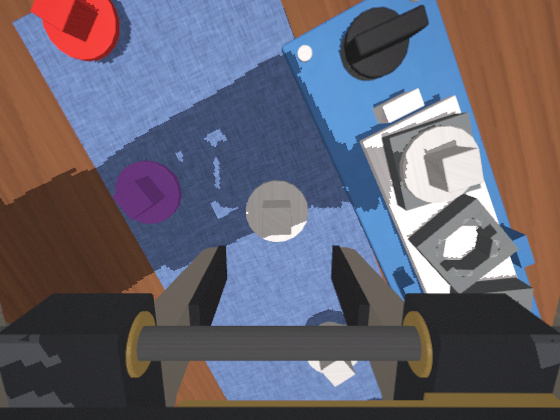

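Stub A sits in S3 at (440,165), apparently flush, and stub B is between the fingers at (277,210). I verify the numbers.

```bash
python3 - <<'E'
from h import *
np.set_printoptions(precision=4,suppress=True)
W=np.load("w5.npz")["W"];P=W.reshape(-1,3)
print(stub(W,(.4377,.0719)))
h=P[np.hypot(P[:,0]-.5697,P[:,1]-.069)<.034];h=h[h[:,2]<.12]
print(np.histogram(h[:,2],bins=[.04,.06,.065,.068,.07,.072,.075,.085,.095,.099,.102,.12]))
q=h[(h[:,2]>.095)];print(rect(q),np.median(q[:,2]));print(blk(W,(.5751,-.0092)))
E
```

```text
((array([0.4375, 0.0722]), array([0.0238, 0.0235]), 66.7), array([0.4376, 0.0719]))
(array([ 689,  974,  101,  373, 2174,  180,  288,  314,  158, 1319,   44]), array([0.04 , 0.06 , 0.065, 0.068, 0.07 , 0.072, 0.075, 0.085, 0.095,
       0.099, 0.102, 0.12 ]))
(array([0.5696, 0.0677]), array([0.0243, 0.0253]), 83.9) 0.1006786569967404
(array([ 0.5761, -0.0108, 21.2186]), np.float64(0.803))
```

Emit:
{"method": "carry_out", "body": {"plan": [{"jaw":60,"travel":[0,0,-40],"rotation":[0,0,-0.005]},{"jaw":60,"travel":[0,0,-80],"rotation":[0,0,-0.005]},{"jaw":60,"travel":[0,0,-100],"rotation":[0,0,-0.005]},{"jaw":60,"travel":[0,0,-110],"rotation":[0,0,-0.005]},{"jaw":60,"travel":[0,0,-110],"rotation":[0,0,-0.005]},{"jaw":10,"travel":[0,0,-110],"rotation":[0,0,-0.005]},{"jaw":10,"travel":[0,0,-110],"rotation":[0,0,-0.005]},{"jaw":10,"travel":[0,0,-110],"rotation":[0,0,-0.005]},{"jaw":10,"travel":[0,0,-110],"rotation":[0,0,-0.005]},{"jaw":10,"travel":[0,0,-110],"rotation":[0,0,-0.005]},{"jaw":10,"travel":[0,0,-110],"rotation":[0,0,-0.005]},{"jaw":10,"travel":[0,0,-110],"rotation":[0,0,-0.005]}]}}

```text
time_s: 17.8
tool_pos: [0.438, 0.0717, 0.033]
orientation: [180.0, -0.0, 66.9]
wrist_force: [-1.3, 0.6, 6.9]
width: 0.0239
gripper_force: 29.9
```

Emit:
{"method": "carry_out", "body": {"plan": [{"jaw":10,"travel":[0,0,30],"rotation":[0,0,0]},{"jaw":10,"travel":[0,0,70],"rotation":[0,0,0]},{"jaw":10,"travel":[0,0,85],"rotation":[0,0,0]},{"jaw":10,"travel":[137.4,-81.1,85],"rotation":[0,0,-0.803]},{"jaw":10,"travel":[137.4,-81.1,85],"rotation":[0,0,-0.803]},{"jaw":10,"travel":[137.4,-81.1,85],"rotation":[0,0,-0.803]},{"jaw":10,"travel":[137.4,-81.1,85],"rotation":[0,0,-0.803]},{"jaw":10,"travel":[137.4,-81.1,85],"rotation":[0,0,-0.803]},{"jaw":10,"travel":[137.4,-81.1,85],"rotation":[0,0,-0.803]},{"jaw":10,"travel":[137.4,-81.1,85],"rotation":[0,0,-0.803]},{"jaw":10,"travel":[137.4,-81.1,75],"rotation":[0,0,-0.803]},{"jaw":10,"travel":[137.4,-81.1,70],"rotation":[0,0,-0.803]},{"jaw":10,"travel":[137.4,-81.1,70],"rotation":[0,0,-0.803]},{"jaw":10,"travel":[137.4,-81.1,70],"rotation":[0,0,-0.803]},{"jaw":10,"travel":[137.4,-81.1,70],"rotation":[0,0,-0.803]},{"jaw":10,"travel":[137.4,-81.1,70],"rotation":[0,0,-0.803]}]}}

```text
time_s: 19.4
tool_pos: [0.5754, -0.0095, 0.1028]
orientation: [180.0, -0.0, 20.9]
wrist_force: [-0.1, -0.3, -6.0]
width: 0.0238
gripper_force: 30.0
```

```bash
python3 - <<'E'
from h import *
np.set_printoptions(precision=4,suppress=True)
c,W=snap("wrist","w6");s=read_state();t=s["tool_pos"];print(s["time_s"],t,s["orientation"],s["width"],held(W,t,.0336),blk(W,(.5751,-.0092)))
E
```

```text
19.45 [ 0.5754 -0.0095  0.1028] [179.9903  -0.0256  20.9099] 0.023503602897546414 (array([ 0.5756, -0.0095]), 43, np.float64(0.0002483482962550813), np.float64(0.028473587287911523)) (array([  0.5751,  -0.0096, 111.2052]), np.float64(0.931))
```

Emit:
{"method": "carry_out", "body": {"plan": [{"jaw":10,"travel":[-0.3,0.1,-5],"rotation":[0,0,0]},{"jaw":10,"travel":[-0.3,0.1,-9],"rotation":[0,0,0]},{"jaw":10,"travel":[-0.3,0.1,-11],"rotation":[0,0,0]},{"jaw":10,"travel":[-0.3,0.1,-13],"rotation":[0,0,0]},{"jaw":10,"travel":[-0.3,0.1,-15],"rotation":[0,0,0]},{"jaw":10,"travel":[-0.3,0.1,-17],"rotation":[0,0,0]},{"jaw":10,"travel":[-0.3,0.1,-17],"rotation":[0,0,0]}]}}

```text
time_s: 20.15
tool_pos: [0.5769, -0.0088, 0.089]
orientation: [180.0, -0.2, 20.9]
wrist_force: [-6.3, 4.2, 27.7]
width: 0.0243
gripper_force: 30.0
```

On its keys again, so another +90°.

Emit:
{"method": "carry_out", "body": {"plan": [{"jaw":10,"travel":[0,0,5],"rotation":[0,0,0]},{"jaw":10,"travel":[0,0,5],"rotation":[0,0,0.14]},{"jaw":10,"travel":[0,0,5],"rotation":[0,0,0.28]},{"jaw":10,"travel":[0,0,5],"rotation":[0,0,0.42]},{"jaw":10,"travel":[0,0,5],"rotation":[0,0,0.56]},{"jaw":10,"travel":[0,0,5],"rotation":[0,0,0.7]},{"jaw":10,"travel":[0,0,5],"rotation":[0,0,0.84]},{"jaw":10,"travel":[0,0,5],"rotation":[0,0,0.98]},{"jaw":10,"travel":[0,0,5],"rotation":[0,0,1.12]},{"jaw":10,"travel":[0,0,5],"rotation":[0,0,1.26]},{"jaw":10,"travel":[0,0,5],"rotation":[0,0,1.4]},{"jaw":10,"travel":[0,0,5],"rotation":[0,0,1.54]},{"jaw":10,"travel":[0,0,5],"rotation":[0,0,1.572]},{"jaw":10,"travel":[0,0,5],"rotation":[0,0,1.572]},{"jaw":10,"travel":[0,0,3],"rotation":[0,0,1.572]},{"jaw":10,"travel":[0,0,1],"rotation":[0,0,1.572]},{"jaw":10,"travel":[0,0,-1],"rotation":[0,0,1.572]},{"jaw":10,"travel":[0,0,-3],"rotation":[0,0,1.572]},{"jaw":10,"travel":[0,0,-3],"rotation":[0,0,1.572]}]}}

```text
time_s: 22.05
tool_pos: [0.5747, -0.0092, 0.0821]
orientation: [-180.0, -0.0, 111.0]
wrist_force: [-0.7, 4.1, -5.7]
width: 0.0241
gripper_force: 30.0
```

Emit:
{"method": "carry_out", "body": {"plan": [{"jaw":10,"travel":[0,0,-3],"rotation":[0,0,0]},{"jaw":10,"travel":[0,0,-6],"rotation":[0,0,0]},{"jaw":10,"travel":[0,0,-6],"rotation":[0,0,0]},{"jaw":45,"travel":[0,0,-6],"rotation":[0,0,0]},{"jaw":45,"travel":[0,0,-6],"rotation":[0,0,0]},{"jaw":45,"travel":[0,0,-6],"rotation":[0,0,0]},{"jaw":60,"travel":[0,0,30],"rotation":[0,0,0]},{"jaw":60,"travel":[0,0,60],"rotation":[0,0,0]},{"jaw":60,"travel":[-142,-78.4,60],"rotation":[0,0,-0.101]},{"jaw":60,"travel":[-142,-78.4,60],"rotation":[0,0,-0.101]},{"jaw":60,"travel":[-142,-78.4,60],"rotation":[0,0,-0.101]},{"jaw":60,"travel":[-142,-78.4,60],"rotation":[0,0,-0.101]},{"jaw":60,"travel":[-142,-78.4,60],"rotation":[0,0,-0.101]},{"jaw":60,"travel":[-142,-78.4,60],"rotation":[0,0,-0.101]}]}}

```text
time_s: 23.45
tool_pos: [0.4346, -0.088, 0.1433]
orientation: [179.9, 0.1, 105.1]
wrist_force: [-0.1, -0.3, 0.8]
width: 0.0599
gripper_force: 0.0
```

```bash
cat >> h.py <<'E'
def home(W,c):
    P=W.reshape(-1,3);h=P[np.hypot(P[:,0]-c[0],P[:,1]-c[1])<.034];q=h[(h[:,2]>.09)&(h[:,2]<.125)];f=h[(h[:,2]>.066)&(h[:,2]<.088)]
    return rect(q) if len(q)>9 else None,np.median(q[:,2]),np.median(f[:,2])
E
python3 - <<'E'
from h import *
np.set_printoptions(precision=4,suppress=True)
c,W=snap("wrist","w7");s=read_state();t=s["tool_pos"];print(s["time_s"],t,s["orientation"],stub(W,(.4331,-.0877)))
for c in((.5697,.069),(.5751,-.0092)): print(home(W,c))
E
```

```text
23.5 [ 0.4348 -0.0878  0.1431] [179.8917   0.0479 105.188 ] ((array([ 0.4328, -0.0881]), array([0.0235, 0.0243]), 15.1), array([ 0.4329, -0.0881]))
((array([0.5635, 0.0627]), array([0.0182, 0.0326]), 37.3), np.float64(0.09986833019394603), np.float64(0.07092286066305953))
((array([ 0.5752, -0.0104]), array([0.0256, 0.0245]), 21.8), np.float64(0.1006201448466704), np.float64(0.071040425477478))
```

B is home. Now C to S1.

Emit:
{"method": "carry_out", "body": {"plan": [{"jaw":60,"travel":[0,0,-40],"rotation":[0,0,0]},{"jaw":60,"travel":[0,0,-80],"rotation":[0,0,0]},{"jaw":60,"travel":[0,0,-100],"rotation":[0,0,0]},{"jaw":60,"travel":[0,0,-110],"rotation":[0,0,0]},{"jaw":60,"travel":[0,0,-110],"rotation":[0,0,0]},{"jaw":10,"travel":[0,0,-110],"rotation":[0,0,0]},{"jaw":10,"travel":[0,0,-110],"rotation":[0,0,0]},{"jaw":10,"travel":[0,0,-110],"rotation":[0,0,0]},{"jaw":10,"travel":[0,0,-110],"rotation":[0,0,0]},{"jaw":10,"travel":[0,0,-110],"rotation":[0,0,0]},{"jaw":10,"travel":[0,0,-110],"rotation":[0,0,0]},{"jaw":10,"travel":[0,0,-110],"rotation":[0,0,0]}]}}

```text
time_s: 24.7
tool_pos: [0.4332, -0.0879, 0.0331]
orientation: [180.0, 0.0, 105.2]
wrist_force: [-1.0, -0.5, 7.1]
width: 0.0235
gripper_force: 30.0
```

Emit:
{"method": "carry_out", "body": {"plan": [{"jaw":10,"travel":[0,0,30],"rotation":[0,0,0]},{"jaw":10,"travel":[0,0,70],"rotation":[0,0,0]},{"jaw":10,"travel":[0,0,85],"rotation":[0,0,0]},{"jaw":10,"travel":[147.2,0.3,85],"rotation":[0,0,-0.545]},{"jaw":10,"travel":[147.2,0.3,85],"rotation":[0,0,-0.545]},{"jaw":10,"travel":[147.2,0.3,85],"rotation":[0,0,-0.545]},{"jaw":10,"travel":[147.2,0.3,85],"rotation":[0,0,-0.545]},{"jaw":10,"travel":[147.2,0.3,85],"rotation":[0,0,-0.545]},{"jaw":10,"travel":[147.2,0.3,85],"rotation":[0,0,-0.545]},{"jaw":10,"travel":[147.2,0.3,85],"rotation":[0,0,-0.545]},{"jaw":10,"travel":[147.2,0.3,75],"rotation":[0,0,-0.545]},{"jaw":10,"travel":[147.2,0.3,70],"rotation":[0,0,-0.545]},{"jaw":10,"travel":[147.2,0.3,70],"rotation":[0,0,-0.545]},{"jaw":10,"travel":[147.2,0.3,70],"rotation":[0,0,-0.545]},{"jaw":10,"travel":[147.2,0.3,70],"rotation":[0,0,-0.545]},{"jaw":10,"travel":[147.2,0.3,70],"rotation":[0,0,-0.545]}]}}

```text
time_s: 26.3
tool_pos: [0.5803, -0.0875, 0.1028]
orientation: [180.0, -0.0, 74.0]
wrist_force: [0.4, 0.4, -4.3]
width: 0.0234
gripper_force: 30.0
```

```bash
python3 - <<'E'
from h import *
np.set_printoptions(precision=4,suppress=True)
c,W=snap("wrist","w8");s=read_state();t=s["tool_pos"];print(s["time_s"],t,s["orientation"],s["width"],held(W,t,.0333),blk(W,(.5803,-.0873)))
E
```

```text
26.35 [ 0.5802 -0.0875  0.1028] [179.9829  -0.0023  73.9621] 0.023994580747462576 (array([ 0.5804, -0.0877]), 44, np.float64(0.00023572375313211485), np.float64(0.02815144230003787)) (array([  0.5805,  -0.0875, 163.6974]), np.float64(0.923))
```

Emit:
{"method": "carry_out", "body": {"plan": [{"jaw":10,"travel":[0,0,-5],"rotation":[0,0,0]},{"jaw":10,"travel":[0,0,-9],"rotation":[0,0,0]},{"jaw":10,"travel":[0,0,-11],"rotation":[0,0,0]},{"jaw":10,"travel":[0,0,-13],"rotation":[0,0,0]},{"jaw":10,"travel":[0,0,-15],"rotation":[0,0,0]},{"jaw":10,"travel":[0,0,-17],"rotation":[0,0,0]},{"jaw":10,"travel":[0,0,-17],"rotation":[0,0,0]}]}}

```text
time_s: 27.05
tool_pos: [0.5799, -0.0875, 0.0853]
orientation: [-180.0, 0.0, 74.0]
wrist_force: [-0.7, 0.9, -3.9]
width: 0.0239
gripper_force: 30.0
```

It went in on the first try. I seat it, release, and go to D.

Emit:
{"method": "carry_out", "body": {"plan": [{"jaw":10,"travel":[0,0,-4],"rotation":[0,0,0]},{"jaw":10,"travel":[0,0,-9],"rotation":[0,0,0]},{"jaw":10,"travel":[0,0,-9],"rotation":[0,0,0]},{"jaw":45,"travel":[0,0,-9],"rotation":[0,0,0]},{"jaw":45,"travel":[0,0,-9],"rotation":[0,0,0]},{"jaw":45,"travel":[0,0,-9],"rotation":[0,0,0]},{"jaw":60,"travel":[0,0,27],"rotation":[0,0,0]},{"jaw":60,"travel":[0,0,57],"rotation":[0,0,0]},{"jaw":60,"travel":[-138.2,-131.3,57],"rotation":[0,0,-0.468]},{"jaw":60,"travel":[-138.2,-131.3,57],"rotation":[0,0,-0.468]},{"jaw":60,"travel":[-138.2,-131.3,57],"rotation":[0,0,-0.468]},{"jaw":60,"travel":[-138.2,-131.3,57],"rotation":[0,0,-0.468]},{"jaw":60,"travel":[-138.2,-131.3,57],"rotation":[0,0,-0.468]},{"jaw":60,"travel":[-138.2,-131.3,57],"rotation":[0,0,-0.468]},{"jaw":60,"travel":[-138.2,-131.3,57],"rotation":[0,0,-0.468]}]}}

```text
time_s: 28.55
tool_pos: [0.4428, -0.2186, 0.1429]
orientation: [180.0, -0.0, 47.2]
wrist_force: [-0.1, 0.1, -0.9]
width: 0.0599
gripper_force: 0.0
```

```bash
python3 - <<'E'
from h import *
np.set_printoptions(precision=4,suppress=True)
c,W=snap("wrist","w9");s=read_state();t=s["tool_pos"];print(s["time_s"],t,s["orientation"])
try: print(stub(W,(.442,-.2188)))
except Exception as e: print(e)
for c in((.5751,-.0092),(.5803,-.0875)): print(home(W,c))
E
```

```text
28.6 [ 0.4429 -0.2183  0.1427] [179.9663  -0.0229  47.2068]
((array([ 0.4419, -0.2191]), array([0.0238, 0.0235]), 47.0), array([ 0.4417, -0.2194]))
(None, np.float64(nan), np.float64(nan))
(None, np.float64(nan), np.float64(nan))
  return _methods._mean(a, axis=axis, dtype=dtype,
  ret = ret.dtype.type(ret / rcount)
```

Emit:
{"method": "carry_out", "body": {"plan": [{"jaw":60,"travel":[0,-0.3,-40],"rotation":[0,0,0]},{"jaw":60,"travel":[0,-0.3,-80],"rotation":[0,0,0]},{"jaw":60,"travel":[0,-0.3,-100],"rotation":[0,0,0]},{"jaw":60,"travel":[0,-0.3,-110],"rotation":[0,0,0]},{"jaw":60,"travel":[0,-0.3,-110],"rotation":[0,0,0]},{"jaw":10,"travel":[0,-0.3,-110],"rotation":[0,0,0]},{"jaw":10,"travel":[0,-0.3,-110],"rotation":[0,0,0]},{"jaw":10,"travel":[0,-0.3,-110],"rotation":[0,0,0]},{"jaw":10,"travel":[0,-0.3,-110],"rotation":[0,0,0]},{"jaw":10,"travel":[0,-0.3,-110],"rotation":[0,0,0]},{"jaw":10,"travel":[0,-0.3,-110],"rotation":[0,0,0]},{"jaw":10,"travel":[0,-0.3,-110],"rotation":[0,0,0]}]}}

```text
time_s: 29.8
tool_pos: [0.4422, -0.2193, 0.0331]
orientation: [180.0, -0.0, 47.1]
wrist_force: [-0.6, 0.5, 6.9]
width: 0.0236
gripper_force: 30.0
```

Emit:
{"method": "carry_out", "body": {"plan": [{"jaw":10,"travel":[0,0,30],"rotation":[0,0,0]},{"jaw":10,"travel":[0,0,70],"rotation":[0,0,0]},{"jaw":10,"travel":[0,0,85],"rotation":[0,0,0]},{"jaw":10,"travel":[144,53.7,85],"rotation":[0,0,-0.556]},{"jaw":10,"travel":[144,53.7,85],"rotation":[0,0,-0.556]},{"jaw":10,"travel":[144,53.7,85],"rotation":[0,0,-0.556]},{"jaw":10,"travel":[144,53.7,85],"rotation":[0,0,-0.556]},{"jaw":10,"travel":[144,53.7,85],"rotation":[0,0,-0.556]},{"jaw":10,"travel":[144,53.7,85],"rotation":[0,0,-0.556]},{"jaw":10,"travel":[144,53.7,85],"rotation":[0,0,-0.556]},{"jaw":10,"travel":[144,53.7,75],"rotation":[0,0,-0.556]},{"jaw":10,"travel":[144,53.7,70],"rotation":[0,0,-0.556]},{"jaw":10,"travel":[144,53.7,70],"rotation":[0,0,-0.556]},{"jaw":10,"travel":[144,53.7,70],"rotation":[0,0,-0.556]},{"jaw":10,"travel":[144,53.7,70],"rotation":[0,0,-0.556]},{"jaw":10,"travel":[144,53.7,70],"rotation":[0,0,-0.556]}]}}

```text
time_s: 31.4
tool_pos: [0.5861, -0.1654, 0.1028]
orientation: [180.0, -0.0, 15.3]
wrist_force: [-0.3, 0.1, -4.1]
width: 0.0238
gripper_force: 30.0
```

```bash
python3 - <<'E'
from h import *
np.set_printoptions(precision=4,suppress=True)
c,W=snap("wrist","w10");s=read_state();t=s["tool_pos"];print(s["time_s"],t,s["orientation"],s["width"],held(W,t,.0333),blk(W,(.5858,-.1655)))
print(home(W,(.5803,-.0875)))
E
```

```text
31.45 [ 0.5861 -0.1654  0.1028] [179.9888  -0.0188  15.2915] 0.023915747783606573 (array([ 0.5857, -0.1655]), 43, np.float64(0.0002334554878050697), np.float64(0.028202294035859443)) (array([  0.5857,  -0.1652, 105.3653]), np.float64(0.924))
((array([ 0.5806, -0.0876]), array([0.0243, 0.0251]), 74.4), np.float64(0.10102682977748774), np.float64(0.07132366895086809))
```

Emit:
{"method": "carry_out", "body": {"plan": [{"jaw":10,"travel":[-0.1,0,-5],"rotation":[0,0,0]},{"jaw":10,"travel":[-0.1,0,-9],"rotation":[0,0,0]},{"jaw":10,"travel":[-0.1,0,-11],"rotation":[0,0,0]},{"jaw":10,"travel":[-0.1,0,-13],"rotation":[0,0,0]},{"jaw":10,"travel":[-0.1,0,-15],"rotation":[0,0,0]},{"jaw":10,"travel":[-0.1,0,-17],"rotation":[0,0,0]},{"jaw":10,"travel":[-0.1,0,-17],"rotation":[0,0,0]}]}}

```text
time_s: 32.15
tool_pos: [0.5874, -0.165, 0.0891]
orientation: [180.0, -0.2, 15.3]
wrist_force: [-6.9, 6.1, 27.3]
width: 0.0238
gripper_force: 30.0
```

Emit:
{"method": "carry_out", "body": {"plan": [{"jaw":10,"travel":[0,0,5],"rotation":[0,0,0]},{"jaw":10,"travel":[0,0,5],"rotation":[0,0,0.14]},{"jaw":10,"travel":[0,0,5],"rotation":[0,0,0.28]},{"jaw":10,"travel":[0,0,5],"rotation":[0,0,0.42]},{"jaw":10,"travel":[0,0,5],"rotation":[0,0,0.56]},{"jaw":10,"travel":[0,0,5],"rotation":[0,0,0.7]},{"jaw":10,"travel":[0,0,5],"rotation":[0,0,0.84]},{"jaw":10,"travel":[0,0,5],"rotation":[0,0,0.98]},{"jaw":10,"travel":[0,0,5],"rotation":[0,0,1.12]},{"jaw":10,"travel":[0,0,5],"rotation":[0,0,1.26]},{"jaw":10,"travel":[0,0,5],"rotation":[0,0,1.4]},{"jaw":10,"travel":[0,0,5],"rotation":[0,0,1.54]},{"jaw":10,"travel":[0,0,5],"rotation":[0,0,1.572]},{"jaw":10,"travel":[0,0,5],"rotation":[0,0,1.572]},{"jaw":10,"travel":[0,0,3],"rotation":[0,0,1.572]},{"jaw":10,"travel":[0,0,1],"rotation":[0,0,1.572]},{"jaw":10,"travel":[0,0,-1],"rotation":[0,0,1.572]},{"jaw":10,"travel":[0,0,-3],"rotation":[0,0,1.572]},{"jaw":10,"travel":[0,0,-3],"rotation":[0,0,1.572]}]}}

```text
time_s: 34.05
tool_pos: [0.5855, -0.1647, 0.0821]
orientation: [-180.0, -0.1, 105.3]
wrist_force: [0.4, 4.9, -4.9]
width: 0.0235
gripper_force: 30.0
```

Emit:
{"method": "carry_out", "body": {"plan": [{"jaw":10,"travel":[0,0,-3],"rotation":[0,0,0]},{"jaw":10,"travel":[0,0,-6],"rotation":[0,0,0]},{"jaw":10,"travel":[0,0,-6],"rotation":[0,0,0]},{"jaw":45,"travel":[0,0,-6],"rotation":[0,0,0]},{"jaw":45,"travel":[0,0,-6],"rotation":[0,0,0]},{"jaw":45,"travel":[0,0,-6],"rotation":[0,0,0]},{"jaw":45,"travel":[0,0,30],"rotation":[0,0,0]},{"jaw":45,"travel":[0,0,75],"rotation":[0,0,0]},{"jaw":45,"travel":[-10,0,118],"rotation":[0,0,-0.15]},{"jaw":0,"travel":[-30,0,158],"rotation":[0,0,-0.3]},{"jaw":0,"travel":[-50,0,200],"rotation":[0,0,-0.45]},{"jaw":0,"travel":[-70,0,240],"rotation":[0,0,-0.6]},{"jaw":0,"travel":[-71,-10,240],"rotation":[0,0,-0.75]},{"jaw":0,"travel":[-71,-10,240],"rotation":[0,0,-0.9]},{"jaw":0,"travel":[-71,-10,240],"rotation":[0,0,-1.05]},{"jaw":0,"travel":[-71,-10,240],"rotation":[0,0,-1.2]},{"jaw":0,"travel":[-71,-10,240],"rotation":[0,0,-1.35]},{"jaw":0,"travel":[-71,-10,240],"rotation":[0,0,-1.5]},{"jaw":0,"travel":[-71,-10,240],"rotation":[0,0,-1.65]},{"jaw":0,"travel":[-71,-10,240],"rotation":[0,0,-1.768]}]}}

```text
time_s: 36.05
tool_pos: [0.5149, -0.1757, 0.3229]
orientation: [180.0, -0.0, 3.7]
wrist_force: [0.4, -0.4, 0.9]
width: 0.0004
gripper_force: 0.0
```

Emit:
{"method": "carry_out", "body": {"plan": [{"jaw":0,"travel":[0,0,0],"rotation":[0,0,-0.05]},{"jaw":0,"travel":[0,0,0],"rotation":[0,0,-0.05]},{"jaw":0,"travel":[0,0,0],"rotation":[0,0,-0.05]},{"jaw":0,"travel":[0,0,0],"rotation":[0,0,-0.05]}]}}

```text
time_s: 36.45
tool_pos: [0.5148, -0.1755, 0.3227]
orientation: [180.0, -0.0, 1.3]
wrist_force: [-0.2, 0.1, 0.4]
width: 0.0004
gripper_force: 0.0
```

```bash
python3 - <<'E'
from h import *
np.set_printoptions(precision=4,suppress=True)
c,W=snap("wrist","w11");s=read_state();t=s["tool_pos"];print(s["time_s"],t,s["orientation"])
for c in((.5697,.069),(.5751,-.0092),(.5803,-.0875),(.5858,-.1655)): print(home(W,c))
P=W.reshape(-1,3);b=P[(P[:,2]>.09)&(P[:,2]<.12)&(abs(P[:,1]+.263)<.03)&(abs(P[:,0]-.555)<.04)];print("ball",rect(b),b[:,2].max())
b=P[(P[:,2]>.025)&(P[:,2]<.06)&(abs(P[:,1]+.263)<.03)&(abs(P[:,0]-.59)<.04)];print("pivot",b.mean(0) if len(b) else 0)
E
```

```text
36.5 [ 0.5148 -0.1755  0.3227] [179.9926  -0.0079   1.2458]
((array([0.5695, 0.0668]), array([0.0257, 0.024 ]), 84.1), np.float64(0.10095286987402409), np.float64(0.07139632910223007))
((array([ 0.5751, -0.0109]), array([0.024 , 0.0242]), 21.0), np.float64(0.10104376431277563), np.float64(0.07122760900719606))
((array([ 0.58  , -0.0875]), array([0.0239, 0.0238]), 74.3), np.float64(0.10105397253018397), np.float64(0.07114541738825675))
((array([ 0.5859, -0.166 ]), array([0.0239, 0.0238]), 14.8), np.float64(0.10107290634363243), np.float64(0.0710454973786621))
ball (array([ 0.5542, -0.2645]), array([0.0228, 0.0225]), 48.7) 0.1156167976881424
pivot [ 0.593  -0.2615  0.0418]
```

View pics/w11.png

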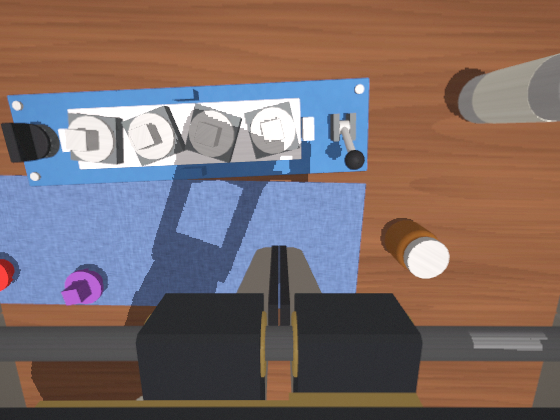

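All four stubs are home (head tops at 101 mm). The lever ball shows at (354,160), the can at top right and the jar at (425,255), both well clear. Now I push the lever.

Emit:
{"method": "carry_out", "body": {"plan": [{"jaw":0,"travel":[-3,-89,0],"rotation":[0,0,0]},{"jaw":0,"travel":[-3,-89,-50],"rotation":[0,0,0]},{"jaw":0,"travel":[-3,-89,-100],"rotation":[0,0,0]},{"jaw":0,"travel":[-3,-89,-150],"rotation":[0,0,0]},{"jaw":0,"travel":[-3,-89,-200],"rotation":[0,0,0]},{"jaw":0,"travel":[-3,-89,-237],"rotation":[0,0,0]},{"jaw":0,"travel":[-3,-89,-237],"rotation":[0,0,0]},{"jaw":0,"travel":[7,-89,-237],"rotation":[0,0,0]},{"jaw":0,"travel":[17,-88,-237],"rotation":[0,0,0]},{"jaw":0,"travel":[27,-88,-237],"rotation":[0,0,0]},{"jaw":0,"travel":[37,-87,-237],"rotation":[0,0,0]},{"jaw":0,"travel":[47,-87,-237],"rotation":[0,0,0]},{"jaw":0,"travel":[57,-86,-237],"rotation":[0,0,0]},{"jaw":0,"travel":[65,-86,-237],"rotation":[0,0,0]},{"jaw":0,"travel":[73,-86,-237],"rotation":[0,0,0]},{"jaw":0,"travel":[80,-85,-237],"rotation":[0,0,0]},{"jaw":0,"travel":[85,-85,-237],"rotation":[0,0,0]},{"jaw":0,"travel":[88,-85,-237],"rotation":[0,0,0]},{"jaw":0,"travel":[90,-85,-237],"rotation":[0,0,0]},{"jaw":0,"travel":[90,-85,-237],"rotation":[0,0,0]}]}}

```text
time_s: 38.5
tool_pos: [0.6048, -0.2603, 0.0854]
orientation: [-180.0, 0.0, 1.2]
wrist_force: [-3.0, 0.6, -1.0]
width: 0.0002
gripper_force: 1.2
```

Emit:
{"method": "carry_out", "body": {"plan": [{"jaw":0,"travel":[2,0,0],"rotation":[0,0,0]},{"jaw":0,"travel":[4,0,0],"rotation":[0,0,0]},{"jaw":0,"travel":[4,0,0],"rotation":[0,0,0]},{"jaw":0,"travel":[4,0,0],"rotation":[0,0,0]}]}}

```text
time_s: 38.9
tool_pos: [0.6075, -0.2604, 0.0854]
orientation: [-180.0, 0.1, 1.2]
wrist_force: [-8.5, 0.1, 2.2]
width: 0.0003
gripper_force: 3.7
```

At the stop (8.5 N). I back off and check.

Emit:
{"method": "carry_out", "body": {"plan": [{"jaw":0,"travel":[-20,0,0],"rotation":[0,0,0]},{"jaw":0,"travel":[-50,0,0],"rotation":[0,0,0]},{"jaw":0,"travel":[-90,10,30],"rotation":[0,0,0]},{"jaw":0,"travel":[-95,40,70],"rotation":[0,0,0]},{"jaw":0,"travel":[-95,80,110],"rotation":[0,0,0]},{"jaw":0,"travel":[-95,85,160],"rotation":[0,0,0]},{"jaw":0,"travel":[-95,85,200],"rotation":[0,0,0]},{"jaw":0,"travel":[-95,85,237],"rotation":[0,0,0]},{"jaw":0,"travel":[-95,85,237],"rotation":[0,0,0]},{"jaw":0,"travel":[-95,85,237],"rotation":[0,0,0]},{"jaw":0,"travel":[-95,85,237],"rotation":[0,0,0]}]}}

```text
time_s: 40.0
tool_pos: [0.5136, -0.1753, 0.3216]
orientation: [-180.0, 0.0, 1.2]
wrist_force: [0.5, -0.9, -0.0]
width: 0.0005
gripper_force: 0.0
```

```bash
python3 - <<'E'
from h import *
np.set_printoptions(precision=4,suppress=True)
c,W=snap("wrist","w12");s=read_state();t=s["tool_pos"];print(s["time_s"],t,s["wrist_force"])
for c in((.5697,.069),(.5751,-.0092),(.5803,-.0875),(.5858,-.1655)): print(home(W,c))
P=W.reshape(-1,3);b=P[(P[:,2]>.09)&(P[:,2]<.13)&(abs(P[:,1]+.263)<.03)&(abs(P[:,0]-.60)<.08)];x=rect(b);print("ball",x,b[:,2].max())
print("lever",.5+np.arcsin((x[0][0]-.5925)/.08))
E
```

```text
40.05 [ 0.5134 -0.1752  0.3213] [ 1.1388 -0.2677 -0.541 ]
((array([0.5696, 0.0665]), array([0.0246, 0.0238]), 84.7), np.float64(0.10092910757381485), np.float64(0.07129043163374524))
((array([ 0.575 , -0.0108]), array([0.0239, 0.025 ]), 21.6), np.float64(0.10094358228896194), np.float64(0.0713182233229365))
((array([ 0.58  , -0.0875]), array([0.0242, 0.0239]), 73.8), np.float64(0.10105079681315532), np.float64(0.07114998366343103))
((array([ 0.5858, -0.166 ]), array([0.024 , 0.0238]), 15.8), np.float64(0.10100515703162519), np.float64(0.0710150249636475))
ball (array([ 0.6303, -0.2595]), array([0.0229, 0.0226]), 70.1) 0.11564551799980767
lever 0.9921252479205607
```

The lever reads about 0.99, all stubs are home and nothing is touching.

```bash
python3 -c "
from cell import *
print(close_job())"
```

```text
the job is handed in; nothing more can be done
None
```

I handed the job in at about 40 s: the last camera check showed the plate level, all four stubs home in their sockets and the lever at its far stop (about 0.99 rad), with the jar, can and spanner never touched; no verdict came back.

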